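Roll a drill core under the imaging head and lock it

TASK

Roll the small asphalt core that lies in the track along to the index line under the imaging head by pushing its side, and let it come to rest on the line without running past it; roll it, do not lift, carry or slide it. Then fold the keeper fully down across the track behind the core, and leave everything else, the imaging head included, undisturbed.

Things in the scene. Friction and masses are not known exactly. Their poses are not given: they have to be found in the camera images.
- track: grey plate fixed on the table, 100 mm wide, from x = -245 to +100 mm; black running strip 56 mm wide, 8 mm above the table, between aluminium rails (8 mm thick, tops 20 mm above the table). Origin on the table under the index line, mid-width; x along the track, the way the core must roll, y across it towards the robot's side, z up. Low end wall at x = +95 mm.
- mark (a point): where the centre of the core belongs: above the index line, mid-width, 33 mm above the table; axes as the track's. The index line is a thin white line across the strip at the track's x = 0, with a brass tab on the outside of either rail, exactly between the two posts of the imaging head.
- head: fixed imaging head: white box, x = -55 to +55 mm, 220 mm wide, underside 190 mm and top 225 mm above the table; black lens below it down to 178 mm; steel posts 16 mm thick at x = 0, y = -95 and +95 mm. Origin and axes as the track's. No room for a hand straight down at the line: tilt it back 30 to 45 degrees so that the fingers reach forward under the box.
- core_center (a point): centre of the small asphalt core, 50 mm in diameter, 51 mm long, 0.2 to 0.3 kg, the only one lying on its side, across the track between the rails, 130 to 180 mm before the line, centre 33 mm above the table. Its z axis is the cylinder's axis. Pushed at half its height it rolls easily, the finger sliding on it; let go at 50 mm/s it rolls on about 5 mm, at 100 mm/s about 20 mm.
- keeper (a joint): angle of the keeper, a steel blade 10 mm wide, 8 mm thick, 56 mm long, hinged on the track's -y side: 0 = flat across the track (stop), about 2 = open, leaning out to -y. Stiff hinge (1 N at the tab), stays where left. Hinge axis along the track at y = -44 mm, 26 mm above the table; blade at x = -38 mm. It cannot close if the core lies more than 8 mm short of the line.
- keeper_tab (a point): middle of the keeper's tab, a round rod 9 mm thick, running 60 mm back from the blade's tip parallel to the track (x = -38 to -98 mm), 50 mm from the hinge axis. Closed, it lies over mid-track (y = +6 mm), 26 mm above the table; open, it stands on the track's -y side, about 70 mm above the table.
- standing_core: bystander: another small core, 50 mm in diameter and 49 mm high, standing upright on the table on the track's +y side; origin at its foot
- jar: bystander: screw-top jar of stone grains, 51 mm in diameter, 72 mm high, standing on the track's -y side; origin at its foot
- pen: bystander: black and white marker pen, 135 mm long, 18 mm thick, lying on the track's +y side; origin under its middle

How it is judged (in metres and radians):
On the way, in this order (a step that is already met when the one before it is completed fails the run):
1. the core has rolled through half a turn in the track (angle between core_center's own y axis and vertical above 2.2 rad and x of core_center in the frame of track below -0.015 m), for 0.02 s.
2. the core lies at rest within 8 mm of the index line while the keeper is still open (x of core_center in the frame of track between -0.008 and 0.008 m and linear speed of core below 0.01 m/s and value of joint keeper above 1 rad), for 0.2 s.
At the end, for the whole second after the job is handed in: the core lies at rest on the strip, across the track, its centre within 8 mm of the index line, and the keeper is folded down (within 0.12 rad of its stop) (x of core_center in the frame of track between -0.008 and 0.008 m and z of core_center in the frame of track below 0.037 m and angle between the z axis of core_center and the y axis of track, either way round below 0.2 rad and linear speed of core below 0.01 m/s and value of joint keeper below 0.12 rad); the robot touches nothing.
It fails at once if the core runs more than 15 mm past the index line (x of core_center in the frame of track above 0.015 m).
It fails at once if the core is lifted more than 12 mm or thrown out of the track (z of core_center in the frame of track above 0.045 m or y of core_center in the frame of track above 0.02 m or y of core_center in the frame of track below -0.02 m).
It fails at once if the imaging head is struck with more than 8 N (contact force between anything else and head above 8 N).
It fails at once if a bystander is moved by more than 30 mm (distance of any of standing_core, jar, pen from where it was at the start of the episode above 0.03 m).
It also fails if it takes over 58 s, if anything falls off the work surface, if the arm or the gripper's body presses on something with over 40 N, if the wrist force passes 120 N, or if a joint passes its speed limit or range.

ROBOT

A 6-joint arm with a two-finger parallel gripper is mounted at the origin on a cart in front of the work surface, level with it; the furniture and walls round the work are solid. World frame = base frame: x ahead of the robot, y to its left, z up, the work surface at z = 0. Lengths are in mm, angles in rad, forces in N, time in s.
With the tool pointing down it reaches from about 275 to 1000 mm from the base axis. Payload 8.4 kg.
Tool frame: the origin (TCP) lies between the finger pads; the fingertips stand 22 mm ahead of it and the grasp point (between the pads) lies 3 mm ahead of it; z points along the fingers, y is the line along which they close (so a half turn about z gives the same grasp; the last joint's range is limited). The gripper opens to 85 mm and grips with 20 to 120 N. Pads are 22 mm wide; open, the fingers measure 114 mm over their backs; the gripper's body (76 mm by 85 mm) begins 54 mm behind the grasp point. The pads swing forward as they close: fully open they stand 13 mm farther back than shut.
Start: joints at [-1.306, 0.353, 1.633, -0, 1.155, -0.002], TCP at [164.777, -602.89, 229.881] pointing down, gripper open.
Joint ranges: [-2.63, 2.63], [-0.92, 2.1], [0.06, 2.66], [-1.3, 4.44], [0, 2.69], [-3.02, 3.02]. Speed limits (rad/s): [2.22, 2.22, 2.79, 3.14, 3.14, 3.14].

INTERFACE

Orientations are given as [roll, pitch, yaw] about the fixed x, y, z axes, in that order (R = Rz(yaw) Ry(pitch) Rx(roll)).
In Python, from rig import r, grab_frame gives the robot as it stands.
- The arm moves only by the shell command python3 -m inch 'ROWS' [FORCE]. ROWS is JSON, a list of rows, each a list of 7 numbers: the turn, a rotation vector about the tool's x, y, z as a fraction of full scale, then the shift along the tool's x, y, z as a fraction of full scale, then the closure, from 0 (fully open) to 1 (shut). In form: [[rx, ry, rz, dx, dy, dz, fingers], ...]. A call has 1 to 8 rows; each row shifts and turns the commanded pose from where the row before left it, along the tool's axes as they then stand; what a row does not reach is not made up. Full scale, the value 1, is 2.5 cm for a shift and pi rad for a turn. A row lasts 1/12 s, in which the tool goes at most 41.7 mm and 7.16 degrees, less where a joint would pass 70% of its speed; a pose out of reach is approached as far as the arm can. A call with a number of a shift or a turn outside -1 to 1 is refused whole. A call with a gripper value outside its range is refused whole. The fingers move at their own pace and stop on an object; FORCE is the grip in N (left out, the last holds). Time passes only in rows, so rows that do not move let the fingers close. It gives the time, the measured TCP pose, the force, the opening and the grip force at its end, in the units of the state.
- r.sense(): the state, without advancing time (a new reading comes with each control period).
- grab_frame(name): name is "scene" or "top" or "wrist"; returns a dict with "pixels" (384x512x3 uint8, red, green, blue), "z_map" (384x512 float32, mm along the optical axis (not along the pixel's ray), 0 where there is no reading), "vertical_fov" (degrees; the focal length in pixels is half the picture's height over the tangent of half this angle, whatever the lens; pixels are square), "cx", "cy" (the principal point, pixels), "dist" ([k1, k2, p1, p2, k3] as OpenCV has them; the pictures are not rectified), "cam_to_world" (4x4, takes a point from camera to world coordinates). Camera axes: x right, y down, z forward; pixel columns grow to the right and rows downward; lengths in mm; the calibration is good to about 2 mm. A picture is of the moment at which its call begins.
- r.sign_off(): hands the job in; it is judged then, once.
The state is a dict: "clock": time; "qpos": joint angles; "qvel": joint speeds; "joint_efforts": joint torques, N m; "eef_pos": TCP position; "tcp_rot": TCP orientation; "contact_force": force on the tool from outside, world axes, zero at the start; "wrist_torque": the same for the moment, N m; "opening": opening from 0.0 (shut) to 1.0 (fully open); "grasp_force": force on a finger pad.
Only numpy, scipy, OpenCV 4.12 (cv2) and the standard library are available. Lean on these libraries where they do the work, as an engineer would, in place of code of your own. Each camera call takes 0.05 s, during which the arm holds its last target. There are 200 camera calls.

## Working session

There is one attempt and no reset: what is moved stays moved. The work goes in short steps, Python scripts to look and compute and a shell command to move; the robot and the scene stay as the last step left them, time stands still between calls to the robot, and variables do not carry over. Pictures are saved under pics/ and viewed, at most 10 in all, crops included, and the job is handed in when it is done.

```bash
ls; mkdir -p pics
cat > h.py <<'E'
import numpy as np, cv2
from rig import r, grab_frame
def K(f):
    h=f["pixels"].shape[0]; fl=h/2/np.tan(np.radians(f["vertical_fov"])/2)
    return np.array([[fl,0,f["cx"]],[0,fl,f["cy"]],[0,0,1.]])
def ray(f,uv):
    n=cv2.undistortPoints(np.array(uv,float).reshape(-1,1,2),K(f),np.array(f["dist"],float))[:,0]
    T=np.array(f["cam_to_world"]); d=np.c_[n,np.ones(len(n))]@T[:3,:3].T
    return T[:3,3],d
def onplane(f,uv,z):
    o,d=ray(f,uv); return o+d*((z-o[2])/d[:,2])[:,None]
def atdepth(f,uv):
    o,d=ray(f,uv); return o+d*np.array([f["z_map"][int(v),int(u)] for u,v in uv])[:,None]
def save(f,n): cv2.imwrite(n,f["pixels"][:,:,::-1])
E
python3 - <<'E'
from h import *
s=r.sense(); print(s)
a=grab_frame("scene");b=grab_frame("top")
import pickle; pickle.dump((a,b),open("f0.pkl","wb"))
im=np.hstack([a["pixels"],b["pixels"]])
save(a,"pics/s0.png");save(b,"pics/t0.png")
for f in(a,b): print(np.round(f["cam_to_world"],3).tolist(),f["vertical_fov"])
E
```

```text
pics
{'clock': 0.0, 'qpos': array([-1.30641433e+00,  3.53632621e-01,  1.63416554e+00,  4.05781771e-06,
        1.15519002e+00, -2.39891121e-03]), 'qvel': array([-0.0003699 ,  0.00033508, -0.00073224,  0.00165919,  0.00058441,
        0.00271471]), 'joint_efforts': array([-2.56170410e-03, -6.05258846e+01, -3.42065156e+01, -2.52649306e-04,
        9.45669017e-03,  2.49185734e-05]), 'eef_pos': array([ 164.64044977, -602.41446348,  229.15794263]), 'tcp_rot': array([-3.14019714e+00, -7.05782569e-06,  2.66779265e-01]), 'contact_force': array([ 0.3693698 , -0.25818772,  0.29988565]), 'wrist_torque': array([-0.01384579, -0.00720318, -0.01505699]), 'grasp_force': 0.0, 'opening': 1.0054250248709857}
[[-0.768, -0.427, 0.478, 118.616], [-0.641, 0.522, -0.563, 500.33], [-0.009, -0.738, -0.674, 701.242], [0.0, 0.0, 0.0, 1.0]] 45.12109786869678
[[-0.456, -0.692, 0.56, 113.832], [-0.89, 0.361, -0.278, 171.01], [-0.01, -0.625, -0.781, 719.567], [0.0, 0.0, 0.0, 1.0]] 57.62841653747844
```

View pics/s0.png

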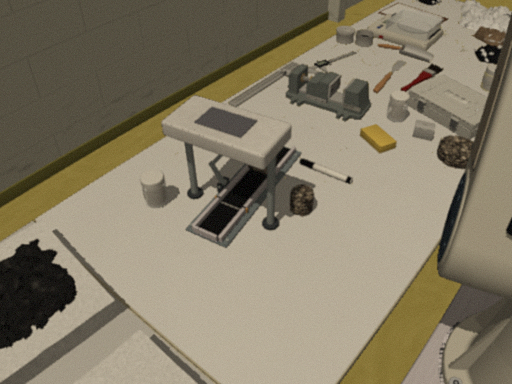

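View pics/t0.png

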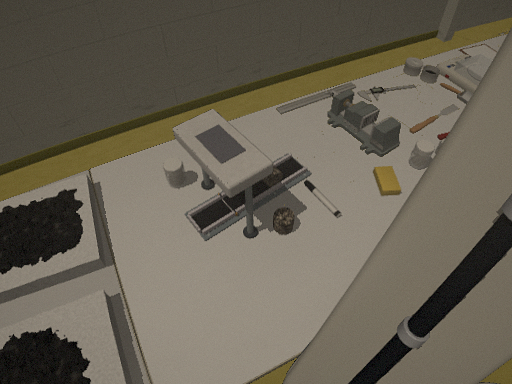

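The scene shows the head at (228,130), the track from (215,225) up to (290,155), the jar at (153,188), the standing core at (302,200) and the pen at (325,172). The top view shows the track running from (205,220) to (295,170).

Run:
```python
from h import *
import pickle
a,b=pickle.load(open("f0.pkl","rb"))
A=cv2.resize(a["pixels"][90:250,130:360],None,fx=3.4,fy=3.4,interpolation=cv2.INTER_CUBIC)
B=cv2.resize(b["pixels"][100:250,150:350],None,fx=4,fy=4,interpolation=cv2.INTER_CUBIC)
g=lambda x:(255*(x/255.)**.6).astype(np.uint8)[:,:,::-1]
cv2.imwrite("pics/s1.png",g(A));cv2.imwrite("pics/t1.png",g(B))
```

```text
(no output)
```

View pics/s1.png

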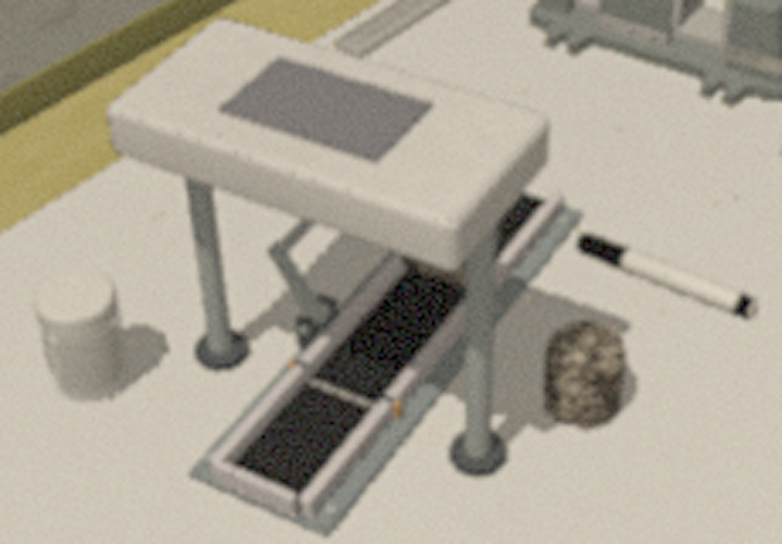

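View pics/t1.png

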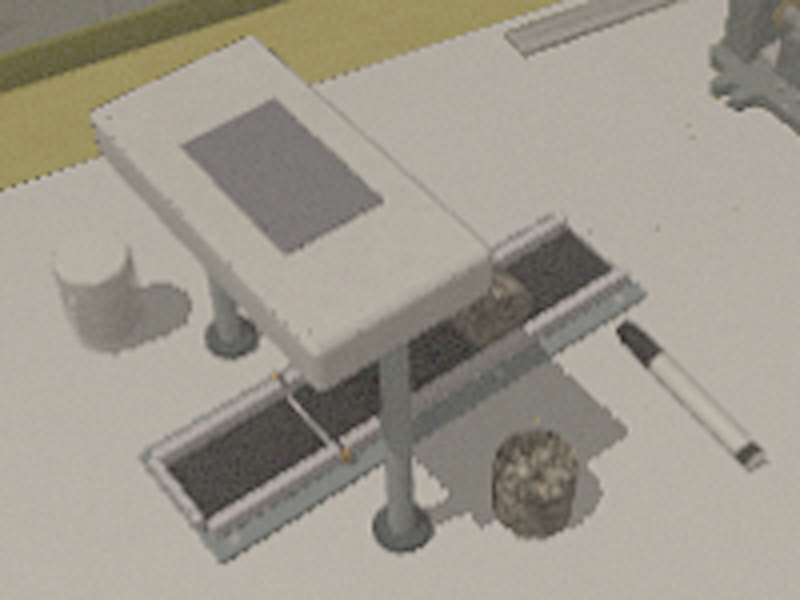

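The crops show the end wall at A(255,485) / B(180,490). The index-line tabs are at B(277,375) and (347,455), and A(293,362) and (397,407). The core shows at B(495,305), partly behind the box. The keeper stands open at A(295,280). I'll compute the track pose from the line and the rail edges.

Run:
```python
from h import *
import pickle
a,b=pickle.load(open("f0.pkl","rb"))
pa=lambda L:[(130+x/3.4,90+y/3.4) for x,y in L]
pb=lambda L:[(150+x/4,100+y/4) for x,y in L]
def sh(n,P): print(n,np.round(P,1).tolist())
sh("A line tabs z20",onplane(a,pa([(293,362),(397,407)]),18))
sh("B line tabs z20",onplane(b,pb([(277,375),(347,455)]),18))
sh("A line strip z8",onplane(a,pa([(310,380),(368,403)]),8))
sh("B line strip z8",onplane(b,pb([(287,390),(333,447)]),8))
sh("B plate corners +y: ",onplane(b,pb([(225,560),(643,293)]),4))
sh("A plate corners: ",onplane(a,pa([(327,533),(192,473),(578,212)]),4))
sh("B rail top inner? ",onplane(b,pb([(210,520),(628,275),(150,455),(557,217)]),20))
sh("A boxtop",onplane(a,pa([(212,22),(548,120),(110,105),(460,228)]),225))
sh("B boxtop",onplane(b,pb([(250,40),(492,250),(92,118),(315,350)]),225))
sh("posts A",onplane(a,pa([(222,350),(478,452)]),5))
sh("posts B",onplane(b,pb([(230,335),(402,528)]),5))
sh("core vis B depth",atdepth(b,pb([(510,300),(500,290),(495,315)])))
sh("jar",onplane(b,pb([(93,265)]),72));sh("stand",onplane(b,pb([(533,455)]),49))
sh("pen",onplane(b,pb([(625,330),(755,460)]),9))
sh("tab A",atdepth(a,pa([(275,247),(298,228),(290,280)])));sh("tab A z70",onplane(a,pa([(275,247),(305,222)]),70))
```

```text
A line tabs z20 [[654.9, 8.7, 18.0], [577.7, -2.7, 18.0]]
B line tabs z20 [[653.2, 10.1, 18.0], [575.8, -3.3, 18.0]]
A line strip z8 [[642.9, 6.7, 8.0], [600.7, -1.3, 8.0]]
B line strip z8 [[646.5, 6.9, 8.0], [592.0, -0.6, 8.0]]
B plate corners +y:  [[549.7, 89.9, 4.0], [613.6, -243.9, 4.0]]
A plate corners:  [[551.1, 90.6, 4.0], [645.9, 107.9, 4.0], [615.7, -244.8, 4.0]]
B rail top inner?  [[569.5, 89.3, 20.0], [620.9, -234.4, 20.0], [630.3, 104.8, 20.0], [690.6, -219.7, 20.0]]
A boxtop [[728.0, -20.1, 225.0], [516.8, -62.5, 225.0], [709.6, 74.4, 225.0], [495.1, 37.8, 225.0]]
B boxtop [[722.5, -23.8, 225.0], [516.8, -65.8, 225.0], [701.7, 76.6, 225.0], [499.4, 36.3, 225.0]]
posts A [[709.0, 20.5, 5.0], [523.2, -14.3, 5.0]]
posts B [[709.2, 21.6, 5.0], [520.8, -13.1, 5.0]]
core vis B depth [[616.5, -139.1, 49.1], [622.6, -135.0, 54.7], [615.3, -127.7, 41.7]]
jar [[748.2, 91.5, 72.0]]
stand [[505.1, -92.1, 49.0]]
pen [[587.9, -212.5, 9.0], [461.2, -227.9, 9.0]]
tab A [[694.2, -21.4, 72.6], [694.6, -43.1, 74.3], [681.1, -19.6, 53.4]]
tab A z70 [[696.6, -23.6, 70.0], [699.3, -54.2, 70.0]]
```

```bash
cat >> h.py <<'E'
O=np.array([615.5,3.4]); XT=np.array([-.187,.982]); YT=np.array([-.982,-.187])
def tr(p): d=np.asarray(p)[...,:2]-O; return np.stack([d@XT,d@YT,np.asarray(p)[...,2]],-1)
def state(tilt=0):
    from scipy.spatial.transform import Rotation as R
    s=r.sense(); M=R.from_euler('xyz',s["tcp_rot"]).as_matrix()
    T=np.c_[np.r_[XT,0],np.r_[YT,0],[0,0,1]].T@M
    print("t",round(s["clock"],2),"tcp_tr",np.round(tr(s["eef_pos"]),1),"tool axes in track\n",np.round(T,3),"q",np.round(s["qpos"],2),"F",np.round(s["contact_force"],1),"op",round(s["opening"],2)); return s,T
def need(target):
    s,T=state(); d=np.array(target)-tr(s["eef_pos"]); print("shift tool, rows of 25mm:",np.round(T.T@d/25,3))
E
python3 -m inch '[[0,0,-0.0396,0,0,0,1],[0,0,-0.0396,0,0,0,1],[0,0,-0.0396,0,0,0,1],[0,0,-0.0396,0,0,0,1],[0,0,-0.0396,0,0,0,1],[0,0,-0.0396,0,0,0,1],[0,0,-0.0396,0,0,0,1],[0,0,-0.0396,0,0,0,1]]'
python3 -m inch '[[0,0,-0.0396,0,0,0,1],[0,0,-0.0396,0,0,0,1],[0,0,-0.0396,0,0,0,1],[0,0,-0.0396,0,0,0,1],[0,0,0,0,0,0,1]]'
python3 -c "
from h import *
need([-240,0,200])"
```

```text
clock: 0.77
eef_pos: [164.7, -602.6, 229.4]
tcp_rot: [-3.141, -0.001, 1.268]
contact_force: [-0.4, -0.8, 0.1]
opening: 0.003
grasp_force: 0.0
clock: 1.18
eef_pos: [164.7, -602.6, 229.5]
tcp_rot: [-3.142, -0.001, 1.765]
contact_force: [0.7, -0.5, 0.9]
opening: 0.0
grasp_force: 0.0
t 1.18 tcp_tr [-510.8  556.   229.5] tool axes in track
 [[ 1.     0.006  0.001]
 [ 0.006 -1.     0.   ]
 [ 0.001 -0.    -1.   ]] q [-1.31  0.35  1.63  0.    1.16 -1.5 ] F [ 0.7 -0.5  0.9] op 0.0
shift tool, rows of 25mm: [10.685 22.302  1.187]
```

```bash
python3 -m inch '[[0,0,0,0.445,0.929,0,1],[0,0,0,0.445,0.929,0,1],[0,0,0,0.445,0.929,0,1],[0,0,0,0.445,0.929,0,1],[0,0,0,0.445,0.929,0,1],[0,0,0,0.445,0.929,0,1],[0,0,0,0.445,0.929,0,1],[0,0,0,0.445,0.929,0,1]]'
python3 -m inch '[[0,0,0,0.445,0.929,0,1],[0,0,0,0.445,0.929,0,1],[0,0,0,0.445,0.929,0,1],[0,0,0,0.445,0.929,0,1],[0,0,0,0.445,0.929,0,1],[0,0,0,0.445,0.929,0,1],[0,0,0,0.445,0.929,0,1],[0,0,0,0.445,0.929,0,1]]'
python3 -m inch '[[0,0,0,0.445,0.929,0,1],[0,0,0,0.445,0.929,0,1],[0,0,0,0.445,0.929,0,1],[0,0,0,0.445,0.929,0,1],[0,0,0,0.445,0.929,0,1],[0,0,0,0.445,0.929,0,1],[0,0,0,0.445,0.929,0,1],[0,0,0,0.445,0.929,0,1]]'
python3 -m inch '[[0,0.0397,0,0,0,0,1],[0,0.0397,0,0,0,0,1],[0,0.0397,0,0,0,0,1],[0,0.0397,0,0,0,0,1],[0,0.0397,0,0,0,0,1],[0,0,0,0,0,0,1],[0,0,0,0,0,0,1]]'
python3 - <<'E'
from h import *
import pickle
need([-240,0,120])
a=grab_frame("wrist"); pickle.dump(a,open("w.pkl","wb"))
save(a,"pics/w1.png")
E
```

```text
clock: 1.85
eef_pos: [331.3, -479.6, 229.7]
tcp_rot: [-3.141, -0.0, 1.755]
contact_force: [0.2, -0.1, 0.4]
opening: -0.005
grasp_force: 0.0
clock: 2.52
eef_pos: [497.2, -357.3, 229.7]
tcp_rot: [-3.141, -0.0, 1.755]
contact_force: [0.1, -0.4, 0.0]
opening: 0.004
grasp_force: 0.0
clock: 3.18
eef_pos: [662.9, -235.0, 229.5]
tcp_rot: [-3.141, -0.0, 1.755]
contact_force: [-0.6, -0.3, -0.1]
opening: -0.007
grasp_force: 0.0
clock: 3.77
eef_pos: [661.5, -237.3, 227.1]
tcp_rot: [-3.135, -0.624, 1.751]
contact_force: [-0.2, 0.3, 0.3]
opening: 0.001
grasp_force: 0.0
t 3.77 tcp_tr [-2.450e+02 -1.000e-01  2.271e+02] tool axes in track
 [[ 0.811 -0.004  0.584]
 [-0.006 -1.     0.002]
 [ 0.585 -0.005 -0.811]] q [-0.56  0.72  1.18  0.45  1.69 -0.79] F [-0.2  0.3  0.3] op 0.0
shift tool, rows of 25mm: [-2.342  0.016  3.591]
```

View pics/w1.png

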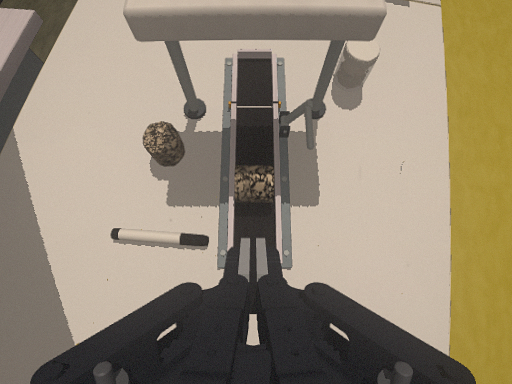

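The wrist view shows the core at (254,184), the index line at row 105 from (230,104) to (279,105), the keeper from (285,122) to (310,145), and the fingertips at (245,240) and (262,240). I'll measure the core from the depth map.

Run:
```python
from h import *
import pickle
a=pickle.load(open("w.pkl","rb"))
f=lambda L:np.round(tr(atdepth(a,L)),1).tolist()
print("line z8",np.round(tr(onplane(a,[(238,106),(254,106),(271,106)],8)),1).tolist())
print("tabs z18",np.round(tr(onplane(a,[(231,104),(279,104)],18)),1).tolist())
print("core col",f([(254,v) for v in range(160,210,4)]))
print("core row",f([(u,185) for u in range(228,282,4)]))
uv=[(u,v) for u in range(238,271,2) for v in range(160,206,2)]
P=tr(atdepth(a,uv)); P=P[P[:,2]>30]
A=np.c_[2*P[:,0],2*P[:,2],np.ones(len(P))]; c=np.linalg.lstsq(A,(P[:,0]**2+P[:,2]**2),rcond=None)[0]
print("circle",c[:2],np.sqrt(c[2]+c[0]**2+c[1]**2),"y",P[:,1].min(),P[:,1].max())
print("rod",f([(309,102),(310,115),(310,130),(311,145)]))
print("tips",f([(245,242),(262,242)]))
```

```text
line z8 [[-0.1, 23.3, 8.0], [-0.4, -1.9, 8.0], [-0.6, -28.7, 8.0]]
tabs z18 [[-3.2, 33.6, 18.0], [-3.8, -40.3, 18.0]]
core col [[-93.2, -1.3, 8.8], [-99.5, -1.2, 8.8], [-123.6, -1.1, 52.8], [-131.0, -1.0, 57.6], [-136.3, -1.0, 57.3], [-142.4, -0.9, 59.6], [-146.7, -0.9, 56.6], [-151.9, -0.9, 56.2], [-156.0, -0.9, 52.6], [-159.5, -0.8, 46.8], [-162.7, -0.8, 39.2], [-160.2, -0.8, 9.2], [-166.2, -0.8, 10.5]]
core row [[-131.0, 36.4, 6.7], [-136.1, 29.4, 21.9], [-147.5, 21.7, 55.4], [-148.0, 16.6, 56.8], [-148.2, 11.6, 57.5], [-148.4, 6.6, 57.9], [-148.2, 1.6, 57.1], [-148.5, -3.4, 58.0], [-148.2, -8.4, 56.9], [-148.3, -13.4, 57.0], [-147.8, -18.5, 55.5], [-148.1, -23.5, 56.3], [-136.1, -31.5, 20.5], [-135.7, -37.2, 19.3]]
circle [-198.31454964  219.83109883] 176.17727859082189 y -22.173276457143213 19.983474449310158
rod [[-40.2, -73.6, 75.4], [-59.5, -73.7, 75.0], [-80.9, -72.3, 74.3], [-101.9, -72.2, 74.3]]
tips [[-242.6, 4.4, 243.8], [-242.5, -4.6, 243.0]]
```

```bash
python3 -m inch '[[0,0,0,-0.41,0,0.825,1],[0,0,0,-0.41,0,0.825,1],[0,0,0,-0.41,0,0.825,1],[0,0,0,-0.41,0,0.825,1],[0,0,0,-0.41,0,0.825,1],[0,0,0,-0.41,0,0.825,1],[0,0,0,-0.41,0,0.825,1],[0,0,0,-0.41,0,0.825,1]]'
python3 -m inch '[[0,0,0,0,0,0,1],[0,0,0,0,0,0,1]]'
python3 -c "
from h import *
need([-187,-1,45])"
```

```text
clock: 4.48
eef_pos: [657.4, -205.5, 49.1]
tcp_rot: [3.14, -0.619, 1.761]
contact_force: [0.0, -0.1, 0.2]
opening: -0.001
grasp_force: 0.0
clock: 4.65
eef_pos: [656.5, -205.4, 48.9]
tcp_rot: [-3.14, -0.623, 1.76]
contact_force: [-0.4, 0.1, 1.6]
opening: 0.003
grasp_force: 0.0
t 4.65 tcp_tr [-212.7   -1.3   48.9] tool axes in track
 [[ 0.812  0.002  0.583]
 [ 0.001 -1.     0.002]
 [ 0.583 -0.001 -0.812]] q [-0.53  0.87  1.32  0.46  1.41 -0.9 ] F [-0.4  0.1  1.6] op 0.0
shift tool, rows of 25mm: [ 0.744 -0.008  0.724]
```

```bash
python3 -m inch '[[0,0,0,0.088,0,0.082,1],[0,0,0,0.088,0,0.082,1],[0,0,0,0.088,0,0.082,1],[0,0,0,0.088,0,0.082,1],[0,0,0,0.088,0,0.082,1],[0,0,0,0.088,0,0.082,1],[0,0,0,0.088,0,0.082,1],[0,0,0,0.088,0,0.082,1]]'
python3 -m inch '[[0,0,0,0.06,0,0.043,1],[0,0,0,0.07,0,0.05,1],[0,0,0,0.08,0,0.057,1],[0,0,0,0.09,0,0.065,1],[0,0,0,0.1,0,0.072,1],[0,0,0,0.1,0,0.072,1],[0,0,0,0.1,0,0.072,1],[0,0,0,0.1,0,0.072,1]]'
python3 - <<'E'
from h import *
state()
a=grab_frame("wrist")
f=lambda L:np.round(tr(atdepth(a,L)),1).tolist()
save(a,"pics/w2.png")
E
```

```text
clock: 5.32
eef_pos: [651.9, -183.0, 45.0]
tcp_rot: [-3.141, -0.624, 1.76]
contact_force: [0.5, -0.7, -0.0]
opening: -0.002
grasp_force: 0.0
clock: 5.98
eef_pos: [648.0, -161.8, 45.0]
tcp_rot: [3.142, -0.624, 1.76]
contact_force: [0.2, 0.2, 0.1]
opening: 0.001
grasp_force: 0.0
t 5.98 tcp_tr [-168.3   -1.    45. ] tool axes in track
 [[ 0.811  0.001  0.584]
 [ 0.001 -1.     0.   ]
 [ 0.584  0.    -0.812]] q [-0.48  0.83  1.4   0.49  1.35 -0.89] F [0.2 0.2 0.1] op 0.0
```

View pics/w2.png

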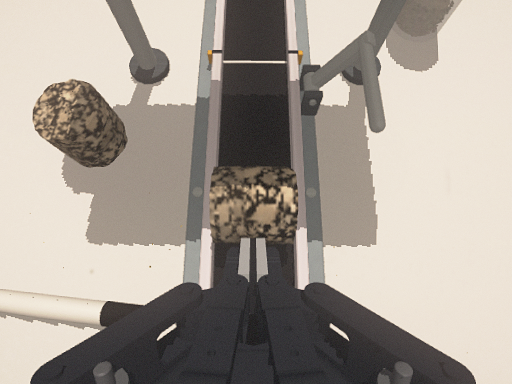

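The core (254,205) is touching the fingertips (250,240), and the index line is at row 62. I'll measure the core from its depth points with the known radius and height.

```bash
cat >> h.py <<'E'
def core(name="wrist"):
    from scipy.optimize import least_squares
    a=grab_frame(name); vv,uu=np.mgrid[0:384:3,0:512:3]; uv=np.c_[uu.ravel(),vv.ravel()]
    P=tr(atdepth(a,uv)); z=a["z_map"][uv[:,1],uv[:,0]]
    t=tr(r.sense()["eef_pos"])
    P=P[(z>0)&(abs(P[:,1])<24)&(P[:,2]>40)&(P[:,2]<61)&(P[:,0]>t[0]+24)&(P[:,0]<30)]
    s=least_squares(lambda c:np.hypot(P[:,0]-c[0],P[:,2]-c[1])-25,[np.median(P[:,0]),33],loss="soft_l1")
    print(name,"core x,z",np.round(s.x,1),"y",P[:,1].min().round(1),P[:,1].max().round(1),len(P),"tcp",np.round(t,1))
E
python3 -c "
from h import *
core()"
```

```text
wrist core x,z [-138.7   33.7] y -23.8 23.9 352 tcp [-168.    -0.9   45.1]
```

Run:
```python
from h import *
core()
a=grab_frame("wrist")
for u in (232,255,246,264): print(u,[(v,*np.round(tr(atdepth(a,[(u,v)]))[0],0).astype(int).tolist()) for v in range(150,300,6)])
print("line",np.round(tr(onplane(a,[(255,62)],8)),1))
print(np.round(a["cam_to_world"],3).tolist(), tr(np.array(a["cam_to_world"])[:3,3]))
```

```text
wrist core x,z [-138.7   33.7] y -23.9 23.8 352 tcp [-168.3   -1.    45.1]
232 [(150, -88, 16, 9), (156, -93, 16, 9), (162, -98, 16, 9), (168, -119, 12, 49), (174, -125, 12, 55), (180, -130, 11, 58), (186, -134, 11, 59), (192, -138, 11, 60), (198, -141, 11, 59), (204, -144, 11, 58), (210, -147, 11, 57), (216, -151, 11, 55), (222, -154, 11, 54), (228, -185, 0, 212), (234, -159, 12, 46), (240, -162, 12, 39), (246, -162, 14, 9), (252, -171, 10, 62), (258, -175, 10, 67), (264, -178, 10, 70), (270, -181, 9, 75), (276, -184, 8, 89), (282, -186, 8, 94), (288, -188, 8, 94), (294, -190, 8, 97)]
255 [(150, -88, -2, 9), (156, -93, -2, 9), (162, -98, -2, 9), (168, -119, -2, 50), (174, -125, -2, 56), (180, -130, -2, 57), (186, -134, -2, 58), (192, -138, -2, 59), (198, -141, -2, 59), (204, -144, -2, 57), (210, -148, -2, 57), (216, -151, -2, 56), (222, -154, -2, 54), (228, -157, -2, 51), (234, -159, -2, 47), (240, -165, -2, 61), (246, -168, -2, 64), (252, -172, -2, 70), (258, -175, -2, 75), (264, -178, -1, 78), (270, -181, -1, 82), (276, -183, -1, 83), (282, -186, -1, 82), (288, -189, -1, 81), (294
[... 531 characters left out ...]
, -9, 10), (156, -93, -9, 9), (162, -98, -9, 9), (168, -118, -7, 47), (174, -125, -7, 54), (180, -130, -7, 58), (186, -134, -7, 59), (192, -138, -7, 59), (198, -141, -7, 58), (204, -145, -7, 59), (210, -148, -7, 58), (216, -151, -7, 56), (222, -154, -7, 54), (228, -156, -7, 50), (234, -159, -7, 46), (240, -165, -6, 60), (246, -168, -6, 64), (252, -172, -6, 69), (258, -175, -6, 74), (264, -178, -6, 79), (270, -181, -5, 83), (276, -184, -5, 89), (282, -186, -5, 91), (288, -188, -5, 93), (294, -190, -5, 97)]
line [[-1.4 -2.5  8. ]]
[[0.982, 0.179, -0.054, 650.433], [0.187, -0.941, 0.283, -178.073], [-0.0, -0.288, -0.958, 212.17], [0.0, 0.0, 0.0, 1.0]] [-184.73844467   -0.36863667  212.17015454]
```

Run:
```python
from h import *
s,T=state(); t=tr(s["eef_pos"])
a=grab_frame("top"); vv,uu=np.mgrid[100:260,230:350]; uv=np.c_[uu.ravel(),vv.ravel()]
P=tr(atdepth(a,uv))
m=(abs(P[:,1])<22)&(P[:,0]>-215)&(P[:,0]<-110)&(P[:,2]>12)&(P[:,2]<100)
q=P[m]; Q=(q-t)@T
o=np.lexsort((q[:,0],)); 
for i in o[::max(1,len(o)//45)]: print(np.round(q[i]).astype(int),np.round(Q[i]).astype(int),uv[m][i])
c=a["pixels"][120:230,220:360]; save({"pixels":cv2.resize(c,None,fx=5,fy=5,interpolation=cv2.INTER_CUBIC)},"pics/t2.png")
```

```text
t 6.18 tcp_tr [-168.5   -1.    45.1] tool axes in track
 [[ 0.812  0.001  0.584]
 [ 0.001 -1.     0.001]
 [ 0.584  0.    -0.812]] q [-0.48  0.84  1.4   0.49  1.36 -0.89] F [ 0.1 -0.4 -0.1] op 0.0
[-138   10   56] [ 31 -11   9] [273 170]
[-133   15   60] [ 37 -16   8] [273 171]
[-132   17   58] [ 37 -18  10] [273 172]
[-132   18   56] [ 36 -19  13] [273 173]
[-131   14   57] [ 37 -15  12] [272 172]
[-130   20   55] [ 37 -21  15] [273 174]
[-129   22   26] [ 21 -23  39] [273 182]
[-128   18   54] [ 38 -19  16] [272 174]
[-128   19   59] [ 42 -19  12] [272 173]
[-127   15   56] [ 40 -16  15] [271 173]
[-126   20   54] [ 40 -21  17] [272 175]
[-125   17   52] [ 39 -18  19] [271 175]
[-125   14   53] [ 40 -14  19] [270 174]
[-124   19   58] [ 44 -20  15] [271 174]
[-123   12   52] [ 41 -13  21] [269 174]
[-123   21   26] [ 26 -22  42] [271 183]
[-123   17   54] [ 42 -18  20] [270 175]
[-122   22   54] [ 43 -23  20] [271 176]
[-120   16   54] [ 44 -17  21] [269 175]
[-120   12   51] [ 43 -13  24] [268 175]
[-120   20   54] [ 45 -21  21] [270 176]
[-120   20   47] [ 40 -21  27] [270 178]
[-
[... 1150 characters left out ...]
  30] [268 179]
[-113   16   40] [ 42 -17  36] [267 180]
[-113    4   41] [42 -5 36] [264 177]
[-113   17   37] [ 40 -18  39] [267 181]
[-113   17   29] [ 36 -18  45] [267 183]
[-113   13   42] [ 43 -14  35] [266 179]
[-113   21   37] [ 41 -22  39] [268 182]
[-113    9   30] [ 37 -10  45] [265 181]
[-112   18   34] [ 39 -19  42] [267 182]
[-112   14   38] [ 42 -14  38] [266 180]
[-112   10   39] [ 42 -10  38] [265 179]
[-112   14   31] [ 37 -15  44] [266 182]
[-112   10   43] [ 44 -11  35] [265 178]
[-112    2   28] [36 -3 47] [263 180]
[-112   10   36] [ 41 -11  41] [265 180]
[-112    2   32] [39 -3 43] [263 179]
[-111    3   37] [42 -3 40] [263 178]
[-111   15   37] [ 42 -16  40] [266 181]
```

View pics/t2.png

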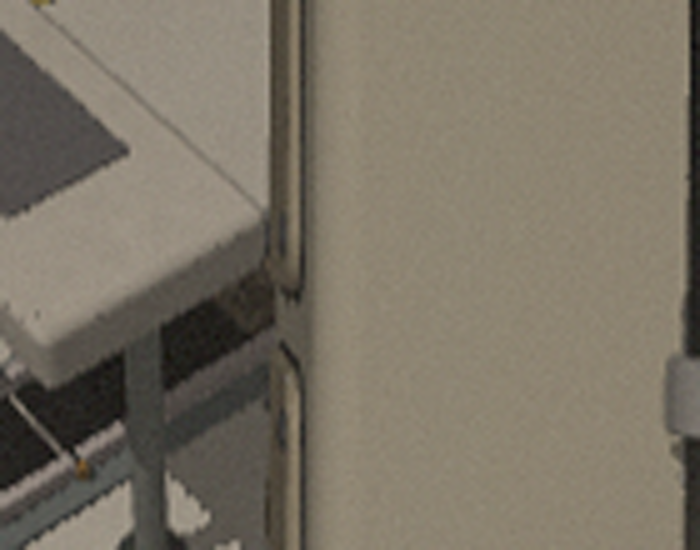

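The top view is now blocked by the arm, but the core's front still shows at about (230,300) in the crop. Its depth puts the core at x ≈ -138, just in contact. The tip sits lower than I assumed, so I'll raise it 7 mm and push gently.

```bash
python3 -m inch '[[0,0,0,0.066,0,-0.297,1],[0,0,0,0.07,0,0.05,1],[0,0,0,0.08,0,0.058,1],[0,0,0,0.08,0,0.058,1],[0,0,0,0.08,0,0.058,1],[0,0,0,0.08,0,0.058,1],[0,0,0,0.08,0,0.058,1],[0,0,0,0.08,0,0.058,1]]'
python3 -c "
from h import *
state();core()"
```

```text
clock: 6.9
eef_pos: [645.2, -148.0, 51.9]
tcp_rot: [-3.141, -0.624, 1.76]
contact_force: [0.7, -0.1, 0.0]
opening: 0.001
grasp_force: 0.0
t 6.9 tcp_tr [-154.2   -0.9   51.9] tool axes in track
 [[ 0.811  0.001  0.584]
 [ 0.001 -1.     0.001]
 [ 0.584 -0.    -0.812]] q [-0.47  0.82  1.42  0.49  1.35 -0.88] F [ 0.7 -0.1  0. ] op 0.0
wrist core x,z [-139.    33.9] y -23.6 23.6 132 tcp [-153.8   -0.9   51.9]
```

Run:
```python
from h import *
s,T=state(); t=tr(s["eef_pos"])
a=grab_frame("wrist")
for u in (232,240,246,254,264,272): 
    P=tr(atdepth(a,[(u,v) for v in range(210,330,5)]))
    print(u,[(210+5*i,*np.round((p-t)@T).astype(int).tolist(),'|',*np.round(p[[0,2]]).astype(int).tolist()) for i,p in enumerate(P)])
cam=tr(np.array(a["cam_to_world"])[:3,3]); print("cam tool",(cam-t)@T)
save({"pixels":cv2.resize(a["pixels"][130:384,120:400],None,fx=2.3,fy=2.3,interpolation=cv2.INTER_CUBIC)},"pics/w3.png")
```

```text
t 6.95 tcp_tr [-153.8   -0.9   51.9] tool axes in track
 [[ 0.811  0.001  0.584]
 [ 0.001 -1.     0.001]
 [ 0.584 -0.    -0.812]] q [-0.47  0.82  1.42  0.49  1.35 -0.88] F [-0.   0.8 -0.4] op 0.0
232 [(210, 21, -13, 9, '|', -131, 57), (215, 19, -13, 6, '|', -134, 58), (220, 17, -12, 4, '|', -138, 59), (225, 15, -12, 2, '|', -141, 59), (230, 12, -12, 2, '|', -143, 58), (235, 10, -12, -1, '|', -146, 58), (240, 7, -12, -1, '|', -149, 56), (245, 4, -12, -2, '|', -152, 56), (250, 7, -12, -13, '|', -155, 67), (255, 84, -1, -145, '|', -170, 219), (260, 7, -11, -22, '|', -161, 74), (265, 84, -1, -145, '|', -170, 219), (270, 7, -10, -31, '|', -166, 82), (275, 12, -9, -43, '|', -169, 94), (280, 14, -9, -48, '|', -171, 99), (285, 13, -9, -50, '|', -173, 101), (290, 12, -9, -52, '|', -174, 101), (295, 12, -9, -55, '|', -176, 103), (300, 12, -8, -58, '|', -178, 106), (305, 13, -8, -62, '|', -179, 110), (310, 18, -7, -70, '|', -180, 119), (315, 17, -7, -71, '|', -182, 119), (320, 17, -7, -74, '|', -183, 122), (325, 18, -7, -77, '|', -184, 125)]
240 [(210, 22, -8, 8, '|', -132, 58), (215, 19, -8, 6
[... 3411 characters left out ...]
35, 10, 10, -1, '|', -146, 58), (240, 7, 10, -2, '|', -149, 58), (245, 4, 10, -1, '|', -151, 55), (250, 7, 10, -12, '|', -155, 66), (255, 7, 9, -18, '|', -158, 71), (260, 7, 9, -23, '|', -161, 75), (265, 7, 9, -27, '|', -164, 78), (270, 8, 8, -32, '|', -166, 82), (275, 13, 8, -43, '|', -169, 94), (280, 15, 7, -49, '|', -171, 100), (285, 13, 7, -50, '|', -173, 100), (290, 13, 7, -53, '|', -174, 102), (295, 12, 7, -56, '|', -176, 104), (300, 13, 7, -59, '|', -178, 107), (305, 13, 6, -61, '|', -179, 109), (310, 18, 6, -70, '|', -180, 119), (315, 18, 6, -72, '|', -182, 121), (320, 17, 5, -74, '|', -183, 122), (325, 16, 5, -75, '|', -184, 122)]
cam tool [  84.25978552   -0.65386244 -145.23618292]
```

View pics/w3.png

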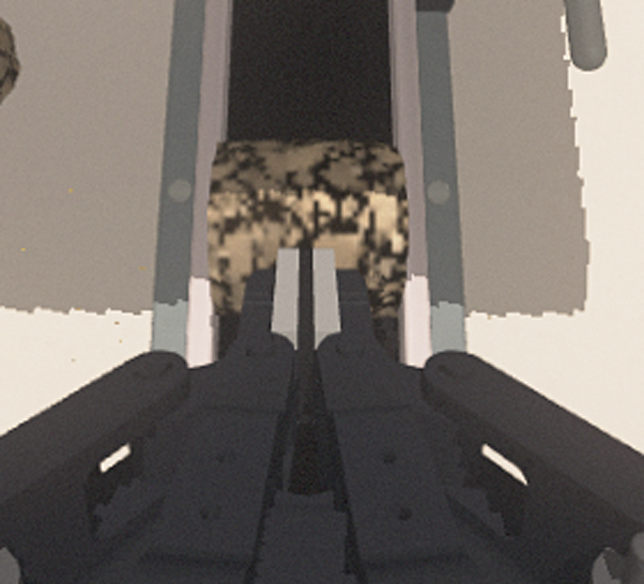

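The picture shows the fingertips at about (300,250) over the top of the core, which has not moved. The depth puts the real tip at tool z ≈ -7, about 29 mm short of nominal. I'll back off, lower and push with that offset.

```bash
python3 -m inch '[[0,0,0,-0.52,0,-0.375,1],[0,0,0,-0.52,0,-0.375,1],[0,0,0,0,0,0,1],[0,0,0,-0.36,0,0.5,1],[0,0,0,-0.36,0,0.5,1],[0,0,0,0,0,0,1]]'
python3 -c "
from h import *
state();core()"
```

```text
clock: 7.5
eef_pos: [649.0, -178.3, 17.0]
tcp_rot: [-3.136, -0.627, 1.757]
contact_force: [-1.0, 0.9, -0.6]
opening: 0.001
grasp_force: 0.0
t 7.5 tcp_tr [-184.7    1.1   17. ] tool axes in track
 [[ 0.81   0.001  0.586]
 [-0.002 -1.     0.004]
 [ 0.586 -0.005 -0.81 ]] q [-0.5   0.88  1.37  0.48  1.35 -0.91] F [-1.   0.9 -0.6] op 0.0
wrist core x,z [-138.1   33.7] y -23.9 24.0 829 tcp [-184.8    0.7   18.3]
```

```bash
python3 -m inch '[[0,0,0,0.08,0,0.058,1],[0,0,0,0.08,0,0.058,1],[0,0,0,0.08,0,0.058,1],[0,0,0,0.08,0,0.058,1],[0,0,0,0.08,0,0.058,1],[0,0,0,0.08,0,0.058,1],[0,0,0,0.08,0,0.058,1],[0,0,0,0.08,0,0.058,1]]'
python3 -m inch '[[0,0,0,0.08,0,0.058,1],[0,0,0,0.08,0,0.058,1],[0,0,0,0.08,0,0.058,1],[0,0,0,0.08,0,0.058,1]]'
python3 -c "
from h import *
state();core()"
```

```text
clock: 8.22
eef_pos: [647.7, -160.3, 21.3]
tcp_rot: [3.141, -0.623, 1.76]
contact_force: [0.6, 0.7, 0.3]
opening: -0.0
grasp_force: 0.0
clock: 8.55
eef_pos: [645.8, -150.6, 21.1]
tcp_rot: [-3.142, -0.624, 1.76]
contact_force: [0.3, -0.4, -0.4]
opening: 0.002
grasp_force: 0.1
t 8.55 tcp_tr [-156.8   -0.9   21.1] tool axes in track
 [[ 0.811  0.001  0.584]
 [ 0.001 -1.     0.   ]
 [ 0.584 -0.    -0.812]] q [-0.47  0.86  1.42  0.5   1.31 -0.9 ] F [ 0.3 -0.4 -0.4] op 0.0
wrist core x,z [-126.4   33.7] y -23.9 24.0 443 tcp [-156.4   -0.9   21.1]
```

```bash
python3 -m inch '[[0,0,0,0.09,0,0.065,1],[0,0,0,0.1,0,0.072,1],[0,0,0,0.11,0,0.079,1],[0,0,0,0.113,0,0.081,1],[0,0,0,0.113,0,0.081,1],[0,0,0,0.113,0,0.081,1],[0,0,0,0.113,0,0.081,1],[0,0,0,0.113,0,0.081,1]]'
python3 -m inch '[[0,0,0,0.113,0,0.081,1],[0,0,0,0.113,0,0.081,1],[0,0,0,0.113,0,0.081,1],[0,0,0,0.113,0,0.081,1],[0,0,0,0.113,0,0.081,1],[0,0,0,0.113,0,0.081,1],[0,0,0,0.113,0,0.081,1],[0,0,0,0.113,0,0.081,1]]'
python3 -m inch '[[0,0,0,0.113,0,0.081,1],[0,0,0,0.113,0,0.081,1],[0,0,0,0.113,0,0.081,1],[0,0,0,0.113,0,0.081,1],[0,0,0,0.1,0,0.072,1],[0,0,0,0.09,0,0.065,1],[0,0,0,0.08,0,0.058,1],[0,0,0,0.07,0,0.05,1]]'
python3 -c "
from h import *
state();core();f=grab_frame('wrist')
import pickle;pickle.dump(f,open('w.pkl','wb'))
print(np.round(f['cam_to_world'],2)[:3,3])"
```

```text
clock: 9.27
eef_pos: [640.8, -124.2, 21.2]
tcp_rot: [3.142, -0.624, 1.76]
contact_force: [0.9, -0.7, -0.6]
opening: 0.001
grasp_force: 0.0
clock: 9.93
eef_pos: [635.5, -96.9, 21.2]
tcp_rot: [-3.142, -0.624, 1.76]
contact_force: [0.3, 0.2, 0.5]
opening: -0.003
grasp_force: 0.1
clock: 10.6
eef_pos: [631.0, -73.1, 21.2]
tcp_rot: [-3.142, -0.624, 1.76]
contact_force: [-0.5, 0.3, 0.0]
opening: 0.002
grasp_force: 0.0
t 10.6 tcp_tr [-78.   -0.9  21.2] tool axes in track
 [[ 0.811  0.001  0.584]
 [ 0.001 -1.     0.001]
 [ 0.584 -0.    -0.812]] q [-0.39  0.8   1.54  0.55  1.22 -0.88] F [-0.5  0.3  0. ] op 0.0
wrist core x,z [-47.2  33.6] y -23.8 23.6 444 tcp [-77.7  -0.8  21.2]
[633.37 -89.03 188.29]
```

```bash
python3 -m inch '[[0,0,0,0.07,0,0.05,1],[0,0,0,0.08,0,0.058,1],[0,0,0,0.09,0,0.065,1],[0,0,0,0.09,0,0.065,1],[0,0,0,0.09,0,0.065,1],[0,0,0,0.09,0,0.065,1],[0,0,0,0.09,0,0.065,1],[0,0,0,0.08,0,0.058,1]]'
python3 -m inch '[[0,0,0,0.07,0,0.05,1],[0,0,0,0.06,0,0.043,1],[0,0,0,0.05,0,0.036,1],[0,0,0,0.04,0,0.029,1],[0,0,0,0.03,0,0.022,1],[0,0,0,0.02,0,0.014,1],[0,0,0,0,0,0,1]]'
python3 - <<'E'
from h import *
state();core()
f=grab_frame("wrist")
X=np.arange(-12,30,.5)
for y in (26,22,-22,-26):
    w=np.c_[O+X[:,None]*XT+y*YT,np.full(len(X),8.)]
    T=np.linalg.inv(np.array(f["cam_to_world"]))
    px,_=cv2.projectPoints(w,cv2.Rodrigues(T[:3,:3])[0],T[:3,3],K(f),np.array(f["dist"],float)); px=px[:,0]
    g=f["pixels"].sum(2)
    val=[int(g[int(v),int(u)]) if 0<=u<512 and 0<=v<384 else -1 for u,v in px]
    print(y,X[int(np.argmax(val))],max(val),int(np.median(val)),px[24].round())
save(f,"pics/w4.png")
E
```

```text
clock: 11.37
eef_pos: [627.0, -52.4, 21.1]
tcp_rot: [-3.142, -0.624, 1.76]
contact_force: [0.4, 0.0, -1.0]
opening: 0.0
grasp_force: 0.0
clock: 11.95
eef_pos: [625.5, -44.5, 21.1]
tcp_rot: [-3.142, -0.624, 1.76]
contact_force: [0.8, 0.1, 0.0]
opening: 0.004
grasp_force: 0.0
t 11.95 tcp_tr [-48.9  -0.9  21.1] tool axes in track
 [[ 0.811  0.001  0.584]
 [ 0.001 -1.     0.   ]
 [ 0.584 -0.    -0.812]] q [-0.35  0.79  1.58  0.57  1.19 -0.87] F [0.8 0.1 0. ] op 0.0
wrist core x,z [-18.1  33.5] y -24.0 23.8 460 tcp [-49.   -0.9  21.1]
26 7.5 559 310 [214. 178.]
22 9.5 424 256 [220. 178.]
-22 9.5 507 182 [285. 178.]
-26 15.5 466 179 [291. 178.]
```

View pics/w4.png

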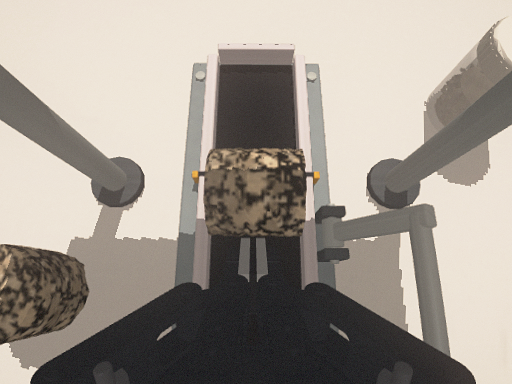

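The core is at (255,190), short of the line. The brass tabs are at (195,175) and (317,175), and the keeper stands open at right (425,215). About 17 mm remain, so I'll ease it on.

```bash
python3 -m inch '[[0,0,0,0.03,0,0.022,1],[0,0,0,0.06,0,0.043,1],[0,0,0,0.07,0,0.05,1],[0,0,0,0.07,0,0.05,1],[0,0,0,0.07,0,0.05,1],[0,0,0,0.06,0,0.043,1],[0,0,0,0.04,0,0.029,1],[0,0,0,0.03,0,0.022,1]]'
python3 -m inch '[[0,0,0,0.015,0,0.011,1],[0,0,0,0,0,0,1],[0,0,0,0,0,0,1]]'
python3 - <<'E'
from h import *
state();core();f=grab_frame("wrist")
# tabs: orange mask
hsv=cv2.cvtColor(f["pixels"],cv2.COLOR_RGB2HSV); m=cv2.inRange(hsv,(10,150,120),(28,255,255))
n,_,st,c=cv2.connectedComponentsWithStats(m)
for i in range(1,n):
    if st[i,4]>8: print(c[i].round(1),st[i,4],np.round(tr(atdepth(f,[tuple(c[i])])),1),np.round(tr(onplane(f,[tuple(c[i])],14)),1))
E
```

```text
clock: 12.72
eef_pos: [623.0, -31.3, 21.1]
tcp_rot: [-3.141, -0.624, 1.76]
contact_force: [-0.5, 0.5, 0.5]
opening: -0.0
grasp_force: 0.2
clock: 12.97
eef_pos: [623.0, -31.2, 21.1]
tcp_rot: [-3.142, -0.624, 1.76]
contact_force: [-1.0, 0.1, 0.6]
opening: -0.007
grasp_force: 0.0
t 12.97 tcp_tr [-35.3  -0.9  21.1] tool axes in track
 [[ 0.811  0.001  0.584]
 [ 0.001 -1.     0.   ]
 [ 0.584 -0.    -0.812]] q [-0.34  0.78  1.6   0.58  1.18 -0.86] F [-1.   0.1  0.6] op -0.01
wrist core x,z [-4.4 33.6] y -24.0 23.6 460 tcp [-35.4  -0.9  21.1]
[193.3 194.9] 37 [[-2.2 36.1 21.3]] [[-0.  37.7 14. ]]
[317.4 195.9] 41 [[ -2.7 -40.2  20.8]] [[ -0.7 -41.9  14. ]]
```

```bash
python3 -m inch '[[0,0,0,0.02,0,0.014,1],[0,0,0,0.03,0,0.022,1],[0,0,0,0.02,0,0.014,1],[0,0,0,0.01,0,0.007,1],[0,0,0,0,0,0,1],[0,0,0,0,0,0,1],[0,0,0,0,0,0,1],[0,0,0,0,0,0,1]]'
python3 -c "
from h import *
state();core();core('scene')"
```

```text
clock: 13.73
eef_pos: [622.5, -28.7, 21.2]
tcp_rot: [3.142, -0.624, 1.76]
contact_force: [0.8, 0.1, 0.2]
opening: -0.0
grasp_force: 0.0
t 13.73 tcp_tr [-32.9  -0.9  21.2] tool axes in track
 [[ 0.811  0.001  0.584]
 [ 0.001 -1.     0.   ]
 [ 0.584  0.    -0.812]] q [-0.33  0.78  1.6   0.58  1.17 -0.86] F [0.8 0.1 0.2] op -0.0
wrist core x,z [-2.2 33.6] y -23.9 23.6 449 tcp [-32.9  -0.9  21.2]
scene core x,z [-1.7 33.3] y -22.4 24.0 41 tcp [-32.9  -0.9  21.2]
```

The core rests within about 2 mm of the line. Now I'll retreat, lift, and cross over to the -y side of the keeper rod.

```bash
python3 -m inch '[[0,0,0,-0.2,0,-0.144,1],[0,0,0,-0.5,0,-0.36,1],[0,0,0,-0.54,0,-0.39,1],[0,0,0,-0.54,0,-0.39,1],[0,0,0,-0.4,0,-0.29,1],[0,0,0,0,0,0,1]]'
python3 -m inch '[[0,0,0,0.525,0,-0.73,1],[0,0,0,0.525,0,-0.73,1],[0,0,0,0.525,0,-0.73,1],[0,0,0,0.525,0,-0.73,1],[0,0,0,0,0,0,1]]'
python3 -m inch '[[0,0,0,0,0.83,0,1],[0,0,0,0,0.83,0,1],[0,0,0,0,0.83,0,1],[0,0,0,0,0.83,0,1],[0,0,0,0,0.83,0,1],[0,0,0,0,0,0,1],[0,0,0,0,0,0,1]]'
python3 - <<'E'
from h import *
need([-68,-108,56])
f=grab_frame("wrist")
vv,uu=np.mgrid[0:384:3,0:512:3]; uv=np.c_[uu.ravel(),vv.ravel()]; P=tr(atdepth(f,uv))
m=(P[:,2]>63)&(P[:,2]<85)&(P[:,1]<-55)&(P[:,1]>-90)&(P[:,0]>-110)&(P[:,0]<-35); q=P[m]
print(len(q),q.min(0).round(),q.max(0).round(),np.median(q,0).round(1))
m=(P[:,2]>40)&(P[:,2]<61)&(abs(P[:,1])<22)&(abs(P[:,0])<32); q=P[m]; print("core",len(q),q.min(0).round(1),q.max(0).round(1))
E
```

```text
clock: 14.33
eef_pos: [636.2, -98.6, 21.2]
tcp_rot: [3.14, -0.622, 1.758]
contact_force: [0.0, 0.3, 0.1]
opening: -0.001
grasp_force: 0.0
clock: 14.75
eef_pos: [637.2, -95.5, 115.6]
tcp_rot: [3.135, -0.621, 1.763]
contact_force: [1.3, -0.9, 1.5]
opening: -0.0
grasp_force: 0.0
clock: 15.33
eef_pos: [737.0, -74.8, 110.2]
tcp_rot: [-3.141, -0.624, 1.76]
contact_force: [-0.2, -0.1, -0.1]
opening: -0.003
grasp_force: 0.0
t 15.33 tcp_tr [ -99.6 -104.7  110.2] tool axes in track
 [[ 0.811  0.002  0.584]
 [ 0.001 -1.     0.002]
 [ 0.584 -0.001 -0.812]] q [-0.34  0.82  1.25  0.53  1.44 -0.7 ] F [-0.2 -0.1 -0.1] op -0.0
shift tool, rows of 25mm: [-0.243  0.135  2.497]
127 [-104.  -76.   64.] [-36. -66.  77.] [-71.2 -72.1  73.8]
core 262 [-26.4 -21.6  40.3] [20.1 21.8 60.3]
```

```bash
python3 -m inch '[[0,0,0,-0.08,0.045,0.83,1],[0,0,0,-0.08,0.045,0.83,1],[0,0,0,-0.08,0.045,0.83,1],[0,0,0,0,0,0,1]]'
python3 -m inch '[[0,0,0,0,-0.3,0,1],[0,0,0,0,-0.3,0,1],[0,0,0,0,-0.3,0,1],[0,0,0,0,-0.3,0,1],[0,0,0,0,-0.3,0,1],[0,0,0,0,-0.3,0,1]]'
python3 -m inch '[[0,0,0,0,-0.25,0,1],[0,0,0,0,-0.25,0,1],[0,0,0,0,-0.25,0,1],[0,0,0,0,-0.25,0,1],[0,0,0,0,-0.25,0,1],[0,0,0,0,0,0,1]]'
cat >> h.py <<'E'
def rod():
    f=grab_frame("wrist"); vv,uu=np.mgrid[0:384:2,0:512:2]; uv=np.c_[uu.ravel(),vv.ravel()]; P=tr(atdepth(f,uv))
    # blade stub + rod ahead of the hand: x -60..-36, outside the core
    hi=P[(P[:,0]>-58)&(P[:,0]<-46)&(P[:,1]>-90)&(P[:,1]<27)&(P[:,2]>24)&(P[:,2]<90)]
    if len(hi): print("rod pts x-58..-46:",len(hi),np.median(hi,0).round(1),hi.min(0).round(),hi.max(0).round())
    q=P[(P[:,2]>40)&(P[:,2]<61)&(abs(P[:,1])<22)&(abs(P[:,0])<32)]; 
    if len(q): print("core",len(q),q.min(0).round(1),q.max(0).round(1))
    return f
E
python3 -c "
from h import *
state();rod()"
```

```text
clock: 15.72
eef_pos: [730.8, -41.9, 53.4]
tcp_rot: [-3.134, -0.627, 1.756]
contact_force: [-0.2, 0.9, -0.7]
opening: -0.003
grasp_force: 0.0
clock: 16.22
eef_pos: [689.7, -52.9, 58.0]
tcp_rot: [3.14, -0.623, 1.76]
contact_force: [1.2, 1.0, 1.0]
opening: -0.003
grasp_force: 0.6
clock: 16.72
eef_pos: [658.2, -58.1, 57.0]
tcp_rot: [-3.14, -0.624, 1.759]
contact_force: [0.7, 0.2, -0.1]
opening: 0.001
grasp_force: 0.0
t 16.72 tcp_tr [-68.4 -30.4  57. ] tool axes in track
 [[ 0.811  0.001  0.584]
 [-0.    -1.     0.002]
 [ 0.584 -0.001 -0.811]] q [-0.35  0.78  1.49  0.55  1.28 -0.81] F [ 0.7  0.2 -0.1] op 0.0
rod pts x-58..-46: 157 [-51.9 -15.9  66. ] [-58. -52.  27.] [-46.  -8.  69.]
core 1063 [-26.2 -21.7  40.3] [19.  22.  60.1]
```

```bash
python3 -m inch '[[0,0,0,0,-0.16,0,1],[0,0,0,0,-0.16,0,1],[0,0,0,0,0.1,0,1],[0,0,0,0.35,0,-0.487,1],[0,0,0,0.35,0,-0.487,1],[0,0,0,0,-0.5,0,1],[0,0,0,0,-0.5,0,1],[0,0,0,0,0,0,1]]'
python3 -c "
from h import *
need([-68,0,40]);rod()"
```

```text
clock: 17.43
eef_pos: [628.7, -64.2, 89.1]
tcp_rot: [3.141, -0.623, 1.76]
contact_force: [0.7, 0.1, -0.1]
opening: 0.004
grasp_force: 0.0
t 17.43 tcp_tr [-68.9  -0.3  89.1] tool axes in track
 [[ 0.812  0.001  0.583]
 [ 0.001 -1.     0.   ]
 [ 0.584  0.    -0.812]] q [-0.38  0.71  1.55  0.54  1.3  -0.82] F [ 0.7  0.1 -0.1] op 0.0
shift tool, rows of 25mm: [-1.118 -0.012  1.614]
rod pts x-58..-46: 114 [-51.7 -39.9  33.8] [-57. -52.  25.] [-46.  -3.  65.]
core 725 [-26.1 -21.9  40.1] [ 9.4 22.  60.3]
```

```bash
python3 -m inch '[[0,0,0,-0.14,0,0.2,1],[0,0,0,-0.14,0,0.2,1],[0,0,0,-0.14,0,0.2,1],[0,0,0,-0.14,0,0.2,1],[0,0,0,-0.14,0,0.2,1],[0,0,0,-0.14,0,0.2,1],[0,0,0,-0.14,0,0.2,1],[0,0,0,-0.14,0,0.2,1]]'
python3 -m inch '[[0,0,0,-0.03,0,0.04,1],[0,0,0,-0.03,0,0.04,1],[0,0,0,-0.03,0,0.04,1],[0,0,0,-0.03,0,0.04,1],[0,0,0,0,0,0,1]]'
python3 -c "
from h import *
state();rod()"
```

```text
clock: 18.15
eef_pos: [629.5, -63.1, 37.5]
tcp_rot: [-3.141, -0.624, 1.76]
contact_force: [-1.4, 0.1, 1.1]
opening: 0.0
grasp_force: 0.4
clock: 18.57
eef_pos: [629.7, -63.3, 33.7]
tcp_rot: [3.141, -0.624, 1.76]
contact_force: [-0.7, -0.3, 2.6]
opening: -0.001
grasp_force: 1.2
t 18.57 tcp_tr [-68.1  -1.4  33.7] tool axes in track
 [[ 0.811  0.001  0.584]
 [ 0.001 -1.     0.   ]
 [ 0.584  0.    -0.812]] q [-0.37  0.78  1.55  0.55  1.23 -0.87] F [-0.7 -0.3  2.6] op -0.0
rod pts x-58..-46: 173 [-51.9 -40.6  31.6] [-58. -52.  24.] [-46.   8.  35.]
core 1346 [-26.3 -22.   40.1] [20.4 22.  60.3]
```

```bash
python3 -m inch '[[0,0,0,-0.023,0,0.032,1],[0,0,0,-0.023,0,0.032,1],[0,0,0,0,0,0,1],[0,0,0,0,0,0,1]]'
python3 -m inch '[[0,0,0,-0.023,0,0.032,1],[0,0,0,-0.023,0,0.032,1],[0,0,0,0,0,0,1],[0,0,0,0,0,0,1]]'
python3 -c "
from h import *
state();rod()"
```

```text
clock: 18.95
eef_pos: [629.8, -63.2, 32.9]
tcp_rot: [3.14, -0.624, 1.761]
contact_force: [-2.0, -0.6, 10.4]
opening: 0.002
grasp_force: 5.5
clock: 19.28
eef_pos: [630.0, -63.1, 32.2]
tcp_rot: [3.14, -0.625, 1.761]
contact_force: [-4.7, -1.7, 19.8]
opening: -0.003
grasp_force: 10.0
t 19.28 tcp_tr [-68.   -1.8  32.2] tool axes in track
 [[ 0.81   0.001  0.585]
 [ 0.002 -1.    -0.001]
 [ 0.585  0.001 -0.811]] q [-0.37  0.78  1.55  0.55  1.23 -0.87] F [-4.7 -1.7 19.8] op -0.0
rod pts x-58..-46: 174 [-51.9 -40.6  31.3] [-58. -52.  25.] [-46.   8.  35.]
core 1381 [-26.6 -22.   40. ] [18.9 21.9 60.1]
```

The keeper is hard on its stop (20 N). I'll withdraw and check.

```bash
python3 -m inch '[[0,0,0,0.1,0,-0.14,1],[0,0,0,0.35,0,-0.48,1],[0,0,0,0.35,0,-0.48,1],[0,0,0,0.35,0,-0.48,1],[0,0,0,-0.4,0,-0.29,1],[0,0,0,-0.4,0,-0.29,1],[0,0,0,0,0,0,1],[0,0,0,0,0,0,1]]'
python3 - <<'E'
from h import *
state();core();f=rod()
P=tr(atdepth(f,[(u,v) for u in range(0,512,2) for v in range(0,384,2)]))
for a,b in((-98,-85),(-80,-65),(-60,-46)):
    q=P[(P[:,0]>a)&(P[:,0]<b)&(P[:,1]>-5)&(P[:,1]<15)&(P[:,2]>24)&(P[:,2]<60)]; print(len(q),q.mean(0).round(1),q[:,2].max())
save(f,"pics/w5.png")
E
```

```text
clock: 20.0
eef_pos: [634.1, -88.4, 77.8]
tcp_rot: [-3.141, -0.624, 1.758]
contact_force: [0.6, 0.5, -0.6]
opening: 0.002
grasp_force: 0.0
t 20.0 tcp_tr [-93.6  -1.1  77.8] tool axes in track
 [[ 0.811 -0.001  0.584]
 [-0.001 -1.    -0.   ]
 [ 0.584 -0.    -0.812]] q [-0.4   0.74  1.51  0.53  1.31 -0.84] F [ 0.6  0.5 -0.6] op 0.0
wrist core x,z [-2.  33.7] y -23.6 23.2 387 tcp [-92.9  -0.9  77.6]
rod pts x-58..-46: 106 [-52.3 -40.4  31.3] [-58. -53.  24.] [-46.   8.  34.]
core 809 [-26.9 -22.   40. ] [19.5 21.8 60.6]<stdin>:5: RuntimeWarning: Mean of empty slice.
  ret = um.true_divide(
Traceback (most recent call last):
ValueError: zero-size array to reduction operation maximum which has no identity
```

```bash
python3 -m inch '[[0,0,0,-0.4,0,-0.29,1],[0,0,0,-0.4,0,-0.29,1],[0,0,0,0.1,0,-0.5,1],[0,0,0,0.1,0,-0.5,1],[0,0,0,0,0,0,1],[0,0,0,0,0,0,1]]'
python3 -c "
from h import *
core();f=rod();save(f,'pics/w6.png')"
```

```text
clock: 20.6
eef_pos: [641.5, -122.6, 103.0]
tcp_rot: [3.139, -0.622, 1.761]
contact_force: [-0.8, -0.5, -0.0]
opening: -0.003
grasp_force: 0.0
wrist core x,z [-1.7 33.8] y -22.5 23.1 282 tcp [-128.    -1.5  102.3]
rod pts x-58..-46: 82 [-52.8 -41.6  31.1] [-58. -53.  24.] [-46.   9.  34.]
core 608 [-26.5 -21.9  40.1] [19.8 22.  60. ]
```

View pics/w6.png

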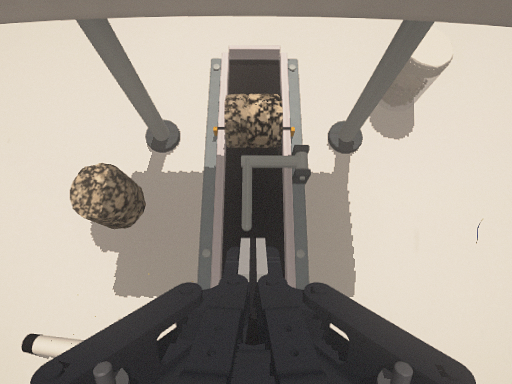

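The keeper lies flat across the track: blade at (270,160), tab at (247,195). The core is on the line at (254,120), level with the brass tabs at (215,130) and (292,130). The jar, standing core and pen are where they were, and the robot touches nothing.

```bash
python3 -c "
from rig import r
print(r.sign_off())"
```

```text
the job is handed in; nothing more can be done
None
```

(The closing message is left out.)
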